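# Take the hub carrier off the safety hook

## Task

Take the clutch hub hanging by its yellow lifting bail off the safety hook: gently press the red sprung keeper all the way back with the bail's own rung, keep it pressed while the rung comes up past the hook's barb without straining the hook, and keep the gripper off the hook stand. Then set the hub gently down, flat on the floor of the round blue nest, let go, and leave everything else where it is.

Things in the scene. Friction and masses are not known exactly. Their poses are not given: they have to be found in the camera images.
- carrier: Black clutch hub on a rigid yellow lifting bail, one piece, 0.36-0.6 kg, hanging by the bail's rung on the hook. Origin: centre of the hub's flat underside, z up (60 mm above the table at the start). Flange 90 mm diameter x 6, hub 80 mm diameter to z=30. Bail: two 8 mm square uprights at y=+-28 from z=30 to 144, joined by the rung at z=105 and the handle at z=153. Rests loosely.
- handle (a point): Centre of the orange handle bar: 14 mm thick (x) x 68 mm long (y) x 30 mm high, 153 mm above the hub's underside. Grasp it from above, fingers closing along the carrier's x.
- rung (a point): Centre of the bail's square steel rung, 8 x 8 mm, along the carrier's y between the uprights (48 mm apart inside); 48 mm below the handle's centre, 75 mm above the hub's top. It starts at x=0, z=165 of the stand, flat on the hook's floor, its top 6 mm below the barb.
- stand: Fixed hook stand. Origin on the table under the hanging rung; +x from hook tip to post, z up. Base plate x -40..130, y +-60, 12 mm high; post x 80..110, 34 mm wide, 176 high. A 12 mm wide steel arm reaches from the post to -x as an upward hook, floor top z=161, tip wall at -x. Hook and keeper sit on a slide clamped anywhere within +-9 mm of nominal x: unmeasured, differs each time, must be felt.
- barb (a point): Nominal place (fixed to the stand, without the unmeasured +-9 mm) of the barb's nose: stand x=+11, z=178. The barb points to +x from the top of the hook's tip over the rung, underside z=175, top z=181. Raise the rung at least 24 and at most 45 mm from its start, then leave towards -x by 90 mm before going higher. Over 15 N between carrier and stand strains the hook.
- keeper_stop (a point): Nominal place (without the +-9 mm) of the red keeper's front face when fully back: stand x=22, z=178. Keeper: sprung flap 20 mm wide, hinge z=149, top z=182; shut, it leans on the barb's nose. Pushed to +x by the rung it yields at 2 N, takes 4 N fully back, then a hard stop. The mouth is then 11 mm: the rung passes the nose only in the last 3 mm before the stop, else it catches.
- nest: Fixed round blue nest, a shallow round tray 112 mm outside diameter, inner diameter 100 mm, rim 16 mm high, flat floor at z=6. Origin: centre of its underside on the table. A flat grey 130 mm square pad lies around it. The hub's 90 mm flange goes in with 5 mm of play all round.
- hub_a: Bystander: loose black hub without bail, 90 mm diameter x 30 mm. Origin at underside centre.
- hub_b: Bystander: another loose black hub, same size.
- hub_c: Bystander: another loose black hub, same size.
- stack: Bystander: loose stack of black splined rings in one piece, 72 mm diameter x 84 mm high.
- bin: Bystander: loose small blue open bin 160 x 110 x 70 mm.
- driver: Bystander: loose screwdriver lying on the table.
- oil: Bystander: white bottle with red cap, 48 mm diameter x 130 mm.
Mind the look-alikes: they are no part of the job. Leave any pink or white look-alike of the stand alone.

How it is judged:
By the outcome, as a careful person would: the job done as asked, in the order asked, and still so for the second after the job is handed in, with the robot touching nothing.
It also fails if it takes over 70 s, if anything falls off the work surface, if the arm or the gripper's body presses on something with over 40 N, if the wrist force passes 120 N, or if a joint passes its speed limit or range.

## Robot

A 7-joint arm with a two-finger parallel gripper is mounted at the origin on the work surface. World frame = base frame: x ahead of the robot, y to its left, z up, the work surface at z = 0. Lengths are in m, angles in rad, forces in N, time in s.
With the tool pointing down it reaches from about 0.4 to 0.9 m from the base axis. Payload 5.5 kg.
Tool frame: the origin (TCP) lies between the finger pads; the fingertips stand 11 mm ahead of it and the grasp point (between the pads) lies 8 mm behind it; z points along the fingers, y is the direction in which the jaws open and shut (so a half turn about z gives the same grasp; the last joint's range is limited). The gripper opens to 85 mm and grips with 20 to 120 N. Pads are 22 mm wide; open, the fingers measure 114 mm over their backs; the gripper's body (76 mm by 85 mm) begins 54 mm behind the grasp point. The pads swing forward as they close: fully open they stand 13 mm farther back than shut.
Start: joints at [-0.982, 0.501, -0.427, 1.55, 0.221, 1.138, -0.21], TCP at [0.208, 0.616, 0.242] pointing down, gripper open.
Joint ranges: [-2.88, 2.88], [-0.31, 2.03], [-1.54, 1.56], [0.2, 2.42], [-1.41, 4.55], [0.19, 2.02], [-2.57, 2.57]. Speed limits (rad/s): [2.57, 2.57, 3.14, 3.14, 3.14, 3.14, 3.14].

## Interface

Orientations are given as a unit quaternion [x, y, z, w].
In Python, from bench import telemetry, capture, calibration, order gives the robot as it stands.
- The arm moves only by the tool jog_arm, never from a script. Its arguments are lists of equal length, an entry for each row: "linear": the shift along the tool's x, y, z in m, a list of three; "twist": the turn about the tool's z in rad. In form: {"linear": [[tx, ty, tz], ...], "twist": [twist, ...]}. A call has 1 to 20 rows; each row is the pose to reach, as a shift and turn from the pose commanded when the call began, along the tool's axes at that moment; what a row does not reach only later rows make up. A row lasts 1/12 s, in which the tool goes at most 41.7 mm and 7.16 degrees, less where a joint would pass 70% of its speed; a pose out of reach is approached as far as the arm can. A call with a gripper value outside its range is refused whole. "fingers" is the closure, from -1 (fully open) to 1 (shut), set as the call begins (left out, the last holds). The fingers move at their own pace and stop on an object; "squeeze" is the grip in N (left out, the last holds). Time passes only in rows, so rows that repeat a pose let the fingers close. It gives the time, the measured TCP pose, the force and the opening at its end, in the units of the state.
- telemetry.state(): the state, without advancing time (a new reading comes with each control period).
- capture(name): name is "scene" or "top" or "wrist"; returns (picture, depth): 384x512x3 uint8, red, green, blue; 384x512 float32, m along the optical axis (not along the pixel's ray), 0 where there is no reading.
- calibration(name): a dict with "K" (3x3 intrinsics, pixels), "rvec" (rotation vector, rad) and "tvec" (3), from world to camera coordinates, as OpenCV has them. Camera axes: x right, y down, z forward; pixel columns grow to the right and rows downward; lengths in m; the calibration is good to about 2 mm. A picture is of the moment at which its call begins: read the wrist's pose just before it. calibration takes no time and is no camera call; for the wrist camera it gives the pose at the moment of the call.
- order.close_job(): hands the job in, once; it reports no verdict.
The state is a dict: "time_s": time; "joints": joint angles; "qd": joint speeds; "joint_torque": joint torques, N m; "ee_pos": TCP position; "eef_rot": TCP orientation; "ft_force": force on the tool from outside, world axes, zero at the start; "torque": the same for the moment, N m; "finger_gap": finger opening in m.
Only numpy, scipy, OpenCV 4.12 (cv2) and the standard library are available. Lean on these libraries where they do the work, as an engineer would, in place of code of your own. Each camera call takes 0.05 s, during which the arm holds its last target.

## Working session

There is one attempt and no reset: what is moved stays moved. The work goes in short steps, Python scripts to look and compute and a tool call to move; the robot and the scene stay as the last step left them, time stands still between calls to the robot, and variables do not carry over. Pictures are saved under pics/ and viewed, and the job is handed in when it is done.

Besides the shell and the picture viewer there is one more tool, called after "Call:" as name(argument=value, ...) on one line, values as JSON. jog_arm: Moves the arm, as the interface text tells. Its arguments: {"type":"object","properties":{"linear":{"type":"array"},"twist":{"type":"array"},"fingers":{"type":"number"},"squeeze":{"type":"number"}},"required":["linear","twist"]}

```bash
ls; mkdir -p pics; python3 - <<'E'
from bench import telemetry,capture,calibration
import cv2,numpy as np
print(telemetry.state())
for n in("scene","top","wrist"):
    c=calibration(n);p,d=capture(n)
    cv2.imwrite(f"pics/{n}0.png",p[:,:,::-1]);np.savez(f"{n}0.npz",p=p,d=d,**{k:np.array(v) for k,v in c.items()})
E
```

```text
pics
{'time_s': 0.0, 'joints': array([-0.98181955,  0.5018242 , -0.42680205,  1.55147155,  0.22082657,
        1.13828293, -0.21032363]), 'qd': array([ 2.20552077e-04, -7.17422075e-04,  1.71631816e-03,  5.93287269e-05,
        7.62130589e-04, -2.86195465e-04, -6.97337158e-04]), 'joint_torque': array([ 4.85703295e-04, -5.69510543e+01, -5.81538185e+00, -2.80929101e+01,
        1.06097292e-02,  1.20159201e-02,  1.32912757e-05]), 'ee_pos': array([0.20785632, 0.61515799, 0.24126614]), 'eef_rot': array([ 1.62141239e-01,  9.86767092e-01, -9.44946682e-04, -1.76806625e-04]), 'ft_force': array([-0.82589541,  0.82755227, -0.54743738]), 'torque': array([ 0.02879295,  0.03190438, -0.0333828 ]), 'finger_gap': 0.08547661554877861}
```

View pics/scene0.png

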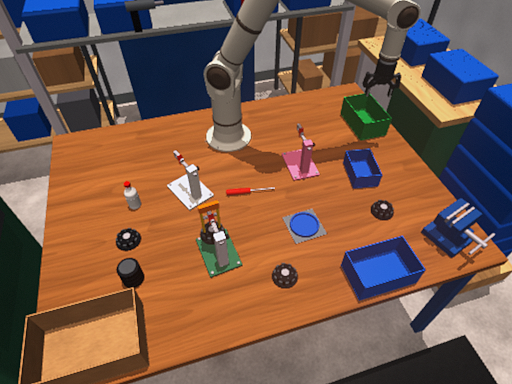

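View pics/top0.png

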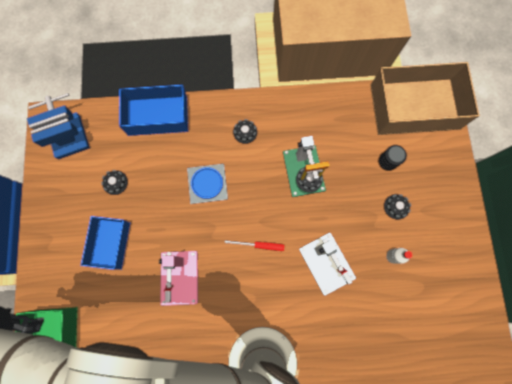

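View pics/wrist0.png

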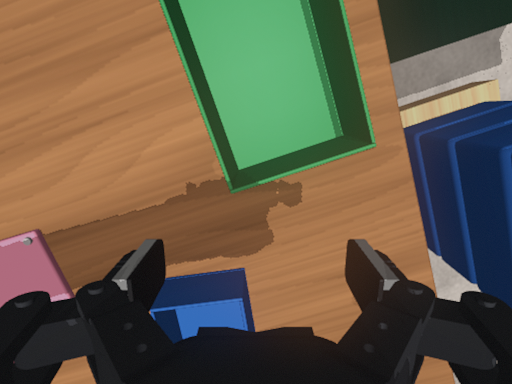

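The stand holding the carrier is the grey one on the green base, at scene (215,240) and top (307,170), with the orange handle at top (316,166). The white stand at top (327,263) and the pink one at (179,278) are empty look-alikes. The nest is at top (207,183). Next: measure these and check an enlarged crop.

```bash
cat > h.py <<'E'
import numpy as np,cv2
def load(n):
    z=np.load(n);R=cv2.Rodrigues(z['rvec'])[0];t=z['tvec'].reshape(3);K=z['K'];d=z['d']
    v,u=np.mgrid[:384,:512]
    X=np.stack([(u-K[0,2])/K[0,0]*d,(v-K[1,2])/K[1,1]*d,d],-1)
    W=(X-t)@R
    return z['p'],d,W,K,R,t
E
python3 - <<'E'
from h import *
for n in("scene","top"):
    p,d,W,K,R,t=load(n+"0.npz")
    print(n,"cam",-R.T@t)
    hsv=cv2.cvtColor(p,cv2.COLOR_RGB2HSV).astype(int);h,s,v=[hsv[...,i] for i in range(3)]
    ok=(d>0)
    roi=np.zeros_like(ok); 
    if n=="top": roi[130:205,275:335]=1
    else: roi[195:280,190:250]=1
    for nm,m in (("orange",(h>8)&(h<26)&(s>200)&(v>120)),("green",(h>60)&(h<90)&(s>90)),("red",((h<5)|(h>175))&(s>150))):
        m=m&roi&ok
        P=W[m]; print(nm,len(P)); 
        if len(P): print(np.percentile(P,[2,50,98],axis=0).round(4))
        if nm=="green":
            q=P[(abs(P[:,2]-.012)<.01)][:,:2].astype(np.float32); r=cv2.minAreaRect(q*1000);print("rect",r,cv2.boxPoints(r))
        if nm=="orange":
            q=P[(P[:,2]>.18)][:,:2].astype(np.float32); r=cv2.minAreaRect(q*1000);print("rect",r, cv2.boxPoints(r))
    roi2=np.zeros_like(ok)
    if n=="top": roi2[160:208,180:235]=1
    else: roi2[200:250,275:335]=1
    m=(h>100)&(h<125)&(s>150)&roi2&ok; P=W[m]
    print("nest",len(P),np.percentile(P,[1,50,99],axis=0).round(4)); 
    q=(P[:,:2]*1000).astype(np.float32);print(cv2.minEnclosingCircle(q), (q.min(0)+q.max(0))/2)
    a=(slice(130,205),slice(270,345)) if n=="top" else (slice(190,285),slice(180,260))
    cv2.imwrite(f"pics/crop_{n}.png",cv2.resize(p[a][:,:,::-1],None,fx=6,fy=6,interpolation=cv2.INTER_CUBIC))
E
```

```text
scene cam [ 1.3234855  -0.26238557  1.13627189]
orange 204
[[ 0.3714 -0.2297 -0.0029]
 [ 0.5741 -0.1968  0.2128]
 [ 0.5814 -0.1582  0.2298]]
rect ((573.1909790039062, -197.98504638671875), (16.96767234802246, 66.86886596679688), 3.157538890838623) [[ 562.8784  -165.06868]
 [ 566.56165 -231.83601]
 [ 583.50354 -230.90141]
 [ 579.8203  -164.13408]]
green 522
[[ 0.551  -0.2541  0.0069]
 [ 0.6473 -0.2124  0.0111]
 [ 0.6998 -0.1332  0.0162]]
rect ((615.8941040039062, -192.98880004882812), (167.31358337402344, 116.65711975097656), 6.53444242477417) [[ 526.14294 -144.55936]
 [ 539.4186  -260.45862]
 [ 705.64526 -241.41824]
 [ 692.3696  -125.51898]]
red 32
[[ 0.5599 -0.2053  0.1251]
 [ 0.5807 -0.1984  0.1718]
 [ 0.5913 -0.1872  0.1827]]
nest 526 [[ 5.434e-01  9.580e-02 -4.000e-04]
 [ 5.916e-01  1.504e-01  5.700e-03]
 [ 6.463e-01  1.996e-01  1.750e-02]]
((591.7084350585938, 144.62135314941406), 59.31377410888672) [592.01074 147.28787]
top cam [0.28303413 0.00922971 1.26976922]
orange 7
[[ 0.5611 -0.2184  0.2102]
 [ 0.5651 -0.2157  0.2202]
 [ 0.5657 -0.1699  0.228 ]]
rect ((562.5520629882812, -191.42494201660156), (1.4877455234527588, 54.571556091308594), 5.434822082519531) [[ 559.2272  -164.33228]
 [ 564.3959  -218.65851]
 [ 565.87695 -218.51761]
 [ 560.70825 -164.19138]]
green 477
[[ 0.5337 -0.2385  0.0067]
 [ 0.6289 -0.1561  0.0119]
 [ 0.6838 -0.1334  0.0176]]
rect ((612.0260620117188, -189.98355102539062), (160.77207946777344, 111.17137145996094), 6.423773288726807) [[ 525.9257  -143.74055]
 [ 538.3637  -254.21394]
 [ 698.1264  -236.22655]
 [ 685.6884  -125.75316]]
red 0
nest 716 [[ 5.414e-01  9.960e-02 -3.000e-04]
 [ 5.932e-01  1.499e-01  6.500e-03]
 [ 6.424e-01  1.993e-01  1.920e-02]]
((592.0714721679688, 149.539306640625), 53.95589828491211) [592.17804 149.84976]
```

```bash
python3 -c "
import cv2
a=cv2.imread('pics/crop_top.png');b=cv2.imread('pics/crop_scene.png')
a=cv2.resize(a,(400,400));b=cv2.resize(b,(400,475))
a=cv2.copyMakeBorder(a,0,75,0,0,0);cv2.imwrite('pics/crops.png',cv2.hconcat([a,b]))"
```

```text
(no output)
```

View pics/crops.png

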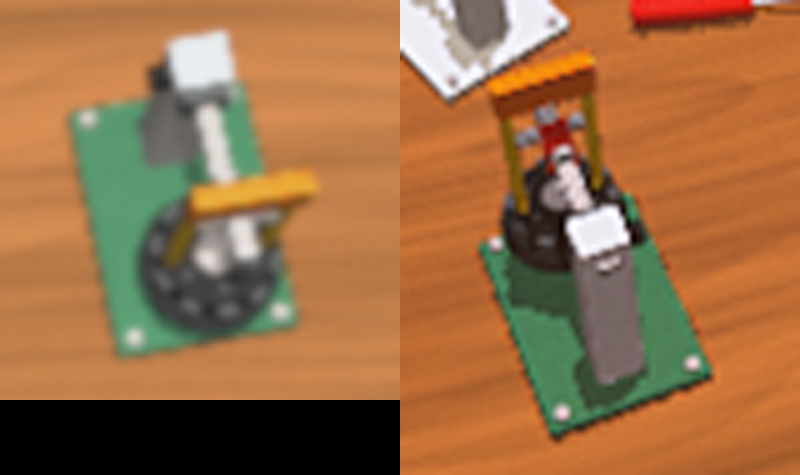

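The crops show the right stand: green base, red keeper at about scene (212,222), and the orange handle at scene (209,210), which is the one carrying a bail. I'll move above it and take a closer look with the wrist camera.

```bash
cat > go.py <<'E'
import sys,numpy as np
from scipy.spatial.transform import Rotation as Ro
from bench import telemetry
def shift(xyz,yawdeg=None):
    s=telemetry.state();R=Ro.from_quat(s['eef_rot']).as_matrix()
    l=R.T@(np.array(xyz)-s['ee_pos']);ty=R[:,1];y=np.degrees(np.arctan2(ty[1],ty[0]))
    print("t",round(s['time_s'],2),"ee",s['ee_pos'].round(4),"tooly yaw",round(y,2),"z",R[:,2].round(4),"F",s['ft_force'].round(2),"gap",round(s['finger_gap'],4))
    tw=None if yawdeg is None else np.radians(y-yawdeg)
    print("linear",l.round(4),"twist",tw)
if __name__=="__main__":
    a=[float(v) for v in sys.argv[1:]]
    shift(a[:3],a[3] if len(a)>3 else None)
E
python3 go.py 0.52 -0.197 0.38 6.5
```

```text
t 0.15 ee [0.2079 0.6153 0.2415] tooly yaw 71.34 z [-5.0e-04 -1.4e-03 -1.0e+00] F [ 0.21  0.17 -0.47] gap 0.0853
linear [-0.5556 -0.67   -0.1375] twist 1.1316188269213798
```

Call:
jog_arm(linear=[[0,-0.01,-0.03],[-0.02,-0.03,-0.06],[-0.04,-0.05,-0.09],[-0.07,-0.08,-0.12],[-0.1,-0.11,-0.137],[-0.125,-0.14,-0.137],[-0.15,-0.17,-0.137],[-0.175,-0.2,-0.137],[-0.2,-0.23,-0.137],[-0.225,-0.26,-0.137],[-0.25,-0.29,-0.137],[-0.275,-0.32,-0.137],[-0.3,-0.35,-0.137],[-0.325,-0.38,-0.137],[-0.35,-0.41,-0.137],[-0.375,-0.44,-0.137],[-0.4,-0.47,-0.137],[-0.425,-0.5,-0.137],[-0.445,-0.53,-0.137],[-0.46,-0.55,-0.137]], twist=[0,0.05,0.1,0.16,0.22,0.28,0.34,0.4,0.46,0.52,0.58,0.64,0.7,0.76,0.82,0.88,0.94,1.0,1.06,1.13], fingers=-0.2)

```text
time_s: 1.82
ee_pos: [0.4678, -0.0565, 0.3792]
eef_rot: [0.668, 0.744, -0.0, 0.0]
ft_force: [0.6, -0.3, -0.1]
finger_gap: 0.0509
```

```bash
python3 go.py 0.52 -0.197 0.38 6.5
```

```text
t 1.82 ee [ 0.4678 -0.0565  0.3792] tooly yaw 6.22 z [-0.     -0.0011 -1.    ] F [ 0.56 -0.29 -0.1 ] gap 0.0509
linear [-0.1454  0.0367 -0.0006] twist -0.004901819055951893
```

Call:
jog_arm(linear=[[-0.03,0.008,0],[-0.06,0.016,0],[-0.09,0.024,0],[-0.12,0.031,0],[-0.135,0.035,0],[-0.145,0.037,0],[-0.145,0.037,0],[-0.145,0.037,0]], twist=[0,0,0,0,0,0,0,0])

```text
time_s: 2.48
ee_pos: [0.521, -0.1916, 0.3789]
eef_rot: [0.665, 0.747, -0.0, -0.001]
ft_force: [-0.3, -0.2, -0.2]
finger_gap: 0.0511
```

```bash
python3 - <<'E'
from bench import telemetry,capture,calibration
import cv2,numpy as np
for n,k in(("wrist","wrist1"),):
    c=calibration(n);p,d=capture(n)
    cv2.imwrite(f"pics/{k}.png",p[:,:,::-1]);np.savez(f"{k}.npz",p=p,d=d,**{k:np.array(v) for k,v in c.items()})
R=cv2.Rodrigues(np.array(c['rvec']))[0];print(-R.T@np.array(c['tvec']).ravel(),R[2],c['K'])
E
python3 go.py 0.57 -0.197 .38 6.5
```

```text
[ 0.51440701 -0.12379961  0.51168586] [ 0.02925809 -0.26280484 -0.9644053 ] [[302.44933339   0.         254.9178998 ]
 [  0.         302.44933339 192.08411693]
 [  0.           0.           1.        ]]
t 2.53 ee [ 0.521  -0.1908  0.379 ] tooly yaw 6.67 z [-7.0e-04  1.1e-03 -1.0e+00] F [-0.    0.44 -0.57] gap 0.0512
linear [-0.0118  0.0479 -0.001 ] twist 0.0028958805843910295
```

View pics/wrist1.png

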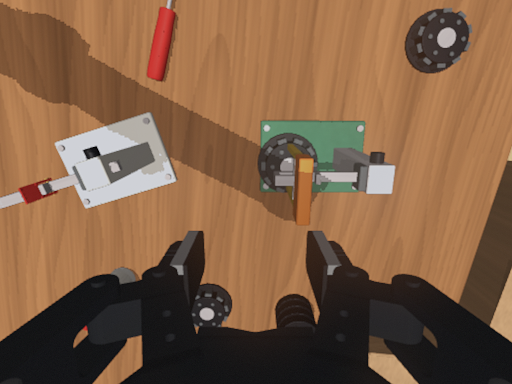

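The wrist view shows the handle (orange) at about (304,190), the hook arm running right to the post at (378,178), and the green base at (313,155). I'll measure the handle, the base and the hook tip and keeper.

```bash
python3 - <<'E'
from h import *
p,d,W,K,R,t=load("wrist1.npz")
hsv=cv2.cvtColor(p,cv2.COLOR_RGB2HSV).astype(int);h,s,v=[hsv[...,i] for i in range(3)]
roi=np.zeros(d.shape,bool);roi[110:235,245:400]=1
m=roi&(h>5)&(h<26)&(s>190)&(d>0)&(W[...,2]>.205)
P=W[m];print("handle",len(P),np.percentile(P,[1,50,99],axis=0).round(4))
T=P[P[:,2]>np.percentile(P[:,2],97)-.004];r=cv2.minAreaRect((T[:,:2]*1000).astype(np.float32));print(len(T),r);print(cv2.boxPoints(r))
g=roi&(h>60)&(h<95)&(s>60)&(d>0);P=W[g];P=P[abs(P[:,2]-.012)<.008]
r=cv2.minAreaRect((P[:,:2]*1000).astype(np.float32));print("base",len(P),r);print(cv2.boxPoints(r))
# post top / arm
A=roi&(abs(W[...,2]-.176)<.006);Q=W[A]
print("z176",len(Q),np.percentile(Q,[2,50,98],axis=0).round(4))
cv2.imwrite("pics/w1c.png",cv2.resize(p[110:240,245:405][:,:,::-1],None,fx=5,fy=5,interpolation=cv2.INTER_CUBIC)[:600])
np.set_printoptions(linewidth=200)
print((W[172:188:3,270:400:6,2]*1000).round().astype(int))
print((W[172:188:3,270:400:6,0]*1000).round().astype(int))
E
```

```text
Traceback (most recent call last):
IndexError: index -1 is out of bounds for axis 0 with size 0
```

```bash
python3 - <<'E'
from h import *
p,d,W,K,R,t=load("wrist1.npz")
hsv=cv2.cvtColor(p,cv2.COLOR_RGB2HSV)
np.set_printoptions(linewidth=200)
print((d>0).mean());
for u,v in((304,170),(304,190),(304,215),(315,130),(378,178),(288,165)):print(u,v,hsv[v,u],d[v,u],W[v,u].round(4))
cv2.imwrite("pics/w1c.png",cv2.resize(p[110:240,245:405][:,:,::-1],None,fx=4.5,fy=4.5,interpolation=cv2.INTER_CUBIC))
E
```

```text
0.9961344401041666
304 170 [ 19 151 202] 0.2879015 [ 0.5669 -0.174   0.2284]
304 190 [ 13 174 179] 0.29142925 [ 0.5697 -0.193   0.23  ]
304 215 [ 13 182 177] 0.30047798 [ 0.5742 -0.219   0.2279]
315 130 [ 69  78 140] 0.49004963 [ 0.6143 -0.145   0.0124]
378 178 [115   7 210] 0.3430132 [ 0.6613 -0.1826  0.1765]
288 165 [  3  15 151] 0.4235746 [ 0.5686 -0.1935  0.0931]
```

View pics/w1c.png

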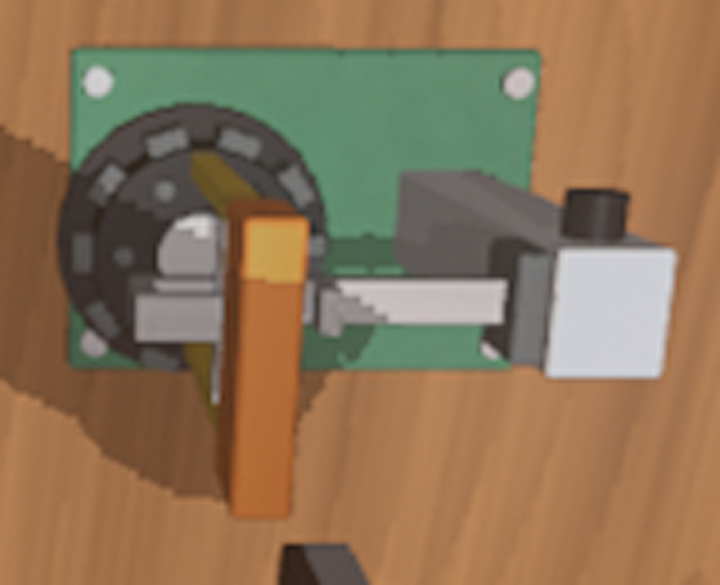

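The enlarged crop confirms the handle at wrist pixels (299,155)–(310,224), with the post cap at (381,179).

```bash
python3 - <<'E'
from h import *
p,d,W,K,R,t=load("wrist1.npz")
hsv=cv2.cvtColor(p,cv2.COLOR_RGB2HSV).astype(int);h,s,v=[hsv[...,i] for i in range(3)]
roi=np.zeros(d.shape,bool);roi[110:235,245:400]=1
m=roi&(h>5)&(h<26)&(s>120)&(abs(W[...,2]-.229)<.006)
P=W[m];print(np.percentile(P,[1,50,99],axis=0).round(4))
def rect(P):
    r=cv2.minAreaRect((P[:,:2]*1000).astype(np.float32));print(len(P),r);print(cv2.boxPoints(r).round(1))
rect(P)
c=P[:,:2]-P[:,:2].mean(0);e=np.linalg.svd(c,full_matrices=0)[2][0];print("pca",np.degrees(np.arctan2(e[1],e[0])),P.mean(0))
g=roi&(h>60)&(h<95)&(s>50)&(abs(W[...,2]-.012)<.006);print("base");rect(W[g])
A=roi&(abs(W[...,2]-.177)<.005);A[:,:368]=0;print("post");rect(W[A])
E
```

```text
[[ 0.5607 -0.2292  0.2237]
 [ 0.5695 -0.1942  0.2289]
 [ 0.579  -0.1628  0.2306]]
1009 ((570.140380859375, -196.13421630859375), (14.327956199645996, 67.9521255493164), 5.68560266494751)
[[ 559.6 -163. ]
 [ 566.4 -230.7]
 [ 580.6 -229.2]
 [ 573.9 -161.6]]
pca -83.96678464193475 [ 0.56955836 -0.19480381  0.22875735]
base
2888 ((615.1075439453125, -189.3212890625), (166.78648376464844, 116.82698059082031), 6.50883150100708)
[[ 525.6 -140.7]
 [ 538.9 -256.8]
 [ 704.6 -237.9]
 [ 691.3 -121.8]]
post
744 ((664.2720947265625, -184.900390625), (29.997940063476562, 34.617244720458984), 5.862358570098877)
[[ 647.6 -169.2]
 [ 651.1 -203.7]
 [ 681.  -200.6]
 [ 677.4 -166.2]]
```

```bash
python3 go.py 0.570 -0.1957 .208 6.0
```

```text
t 2.53 ee [ 0.521  -0.1908  0.379 ] tooly yaw 6.67 z [-7.0e-04  1.1e-03 -1.0e+00] F [-0.    0.44 -0.57] gap 0.0512
linear [-0.0108  0.0482  0.171 ] twist 0.011622526844362678
```

Call:
jog_arm(linear=[[-0.004,0.015,0.01],[-0.007,0.03,0.03],[-0.01,0.042,0.05],[-0.011,0.048,0.07],[-0.011,0.048,0.09],[-0.011,0.048,0.105],[-0.011,0.048,0.12],[-0.011,0.048,0.125],[-0.011,0.048,0.125],[-0.011,0.048,0.125]], twist=[0.01,0.01,0.01,0.01,0.01,0.01,0.01,0.01,0.01,0.01])

```text
time_s: 3.37
ee_pos: [0.5704, -0.1966, 0.2549]
eef_rot: [0.668, 0.744, 0.0, 0.0]
ft_force: [-0.1, 0.2, -0.5]
finger_gap: 0.0514
```

```bash
cat > snap.py <<'E'
import sys
from bench import telemetry,capture,calibration
import cv2,numpy as np
n,k=sys.argv[1:3]
c=calibration(n);p,d=capture(n)
cv2.imwrite(f"pics/{k}.png",p[:,:,::-1]);np.savez(f"{k}.npz",p=p,d=d,**{k:np.array(v) for k,v in c.items()})
E
python3 snap.py wrist wrist2
python3 go.py 0.570 -0.1957 .208 6.0
```

```text
t 3.42 ee [ 0.5707 -0.1971  0.2555] tooly yaw 6.07 z [ 0.0016  0.     -1.    ] F [0.14 0.6  0.93] gap 0.0514
linear [ 0.0015 -0.0007  0.0475] twist 0.0012522411507672414
```

View pics/wrist2.png

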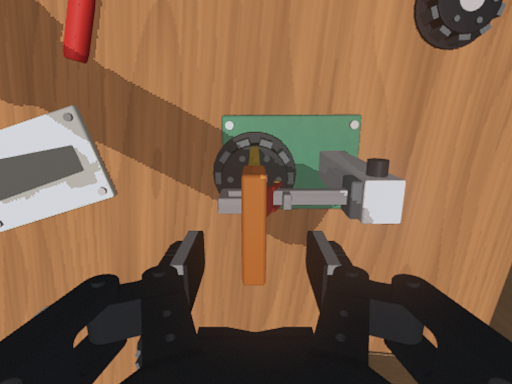

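The handle sits at column 255, midway between the pads at 190 and 320. Descending.

Call:
jog_arm(linear=[[0,0,0.008],[0.001,0,0.018],[0.001,0,0.028],[0.001,0,0.037],[0.001,0,0.043],[0.001,0,0.047],[0.001,0,0.047],[0.001,0,0.047]], twist=[0,0,0,0,0,0,0,0])

```text
time_s: 4.08
ee_pos: [0.5699, -0.1968, 0.207]
eef_rot: [0.669, 0.743, -0.0, -0.0]
ft_force: [-0.2, -0.1, 0.1]
finger_gap: 0.0511
```

```bash
python3 snap.py wrist wrist3
python3 go.py 0.570 -0.1957 .208 6.0
```

```text
t 4.13 ee [ 0.5702 -0.1969  0.2074] tooly yaw 6.01 z [ 2.e-04 -2.e-04 -1.e+00] F [ 0.7  -1.22 -0.54] gap 0.0514
linear [ 0.0012 -0.0001 -0.0006] twist 0.00016313930626032317
```

View pics/wrist3.png

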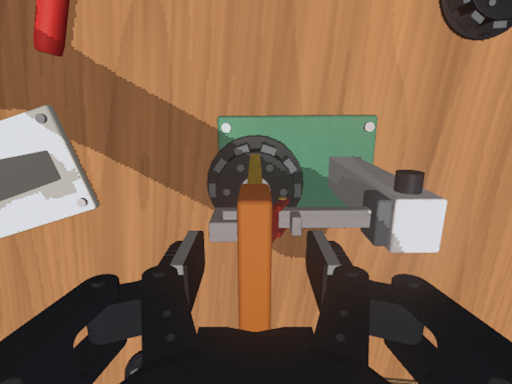

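Call:
jog_arm(linear=[[0,0,0],[0,0,0],[0,0,0],[0,0,0],[0,0,0]], twist=[0,0,0,0,0], fingers=0.58, squeeze=25)

```text
time_s: 4.55
ee_pos: [0.5701, -0.1967, 0.2075]
eef_rot: [0.669, 0.743, 0.0, 0.0]
ft_force: [-1.1, -0.7, -0.5]
finger_gap: 0.0179
```

Call:
jog_arm(linear=[[0,0,0],[0,0,0],[0,0,0],[0,0,0],[0,0,0]], twist=[0,0,0,0,0], fingers=1, squeeze=25)

```text
time_s: 4.97
ee_pos: [0.57, -0.1967, 0.2075]
eef_rot: [0.669, 0.743, 0.0, 0.0]
ft_force: [-1.3, -0.2, 3.3]
finger_gap: 0.0135
```

Call:
jog_arm(linear=[[0,0,0],[0,0,0],[0,0,0],[0,0,0]], twist=[0,0,0,0], squeeze=70)

```text
time_s: 5.3
ee_pos: [0.5701, -0.1967, 0.2076]
eef_rot: [0.669, 0.743, 0.0, 0.0]
ft_force: [-1.4, 1.0, 5.2]
finger_gap: 0.0127
```

```bash
python3 snap.py wrist wrist4
python3 go.py 0.570 -0.1957 .208 6.0;python3 go.py 0.570 -0.1957 .208 6.0
```

```text
t 5.35 ee [ 0.5701 -0.1967  0.2076] tooly yaw 6.01 z [ 2.e-04  0.e+00 -1.e+00] F [-1.02  1.14  5.77] gap 0.013
linear [ 0.001   0.     -0.0004] twist 0.0002590223857531872
t 5.35 ee [ 0.5701 -0.1967  0.2076] tooly yaw 6.01 z [ 2.e-04  0.e+00 -1.e+00] F [-1.02  1.14  5.77] gap 0.013
linear [ 0.001   0.     -0.0004] twist 0.0002590223857531872
```

View pics/wrist4.png

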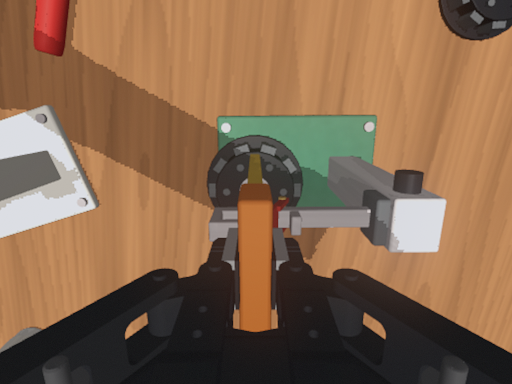

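Gripped; Fz is +5.8 N because the pads swing forward as they close. I'll relieve that by lifting a little, watching Fz.

Call:
jog_arm(linear=[[0,0,-0.0003],[0,0,-0.0006],[0,0,-0.001],[0,0,-0.001]], twist=[0,0,0,0])

```text
time_s: 5.68
ee_pos: [0.5699, -0.1966, 0.2077]
eef_rot: [0.669, 0.743, -0.0, -0.0]
ft_force: [0.1, -0.8, -2.1]
finger_gap: 0.013
```

Call:
jog_arm(linear=[[0,0,-0.0005],[0,0,-0.001],[0,0,-0.0015],[0,0,-0.0015]], twist=[0,0,0,0])

```text
time_s: 6.02
ee_pos: [0.5698, -0.1965, 0.2094]
eef_rot: [0.669, 0.743, -0.0, -0.0]
ft_force: [-0.8, 0.2, -3.6]
finger_gap: 0.0128
```

```bash
python3 go.py 0.570 -0.1957 .208 6.0
```

```text
t 6.02 ee [ 0.5698 -0.1965  0.2094] tooly yaw 6.02 z [-8.e-04  2.e-04 -1.e+00] F [-0.85  0.23 -3.64] gap 0.0128
linear [0.0008 0.0003 0.0014] twist 0.00036573921742080533
```

The carrier now hangs free, lifted about 1.8 mm with weight about 4 N. Now I'll feel along stand +x (tool +y) for the keeper.

Call:
jog_arm(linear=[[0,0.001,0],[0,0.002,0],[0,0.003,0],[0,0.004,0],[0,0.005,0],[0,0.005,0],[0,0.005,0]], twist=[0,0,0,0,0,0,0])

```text
time_s: 6.6
ee_pos: [0.5744, -0.1962, 0.2095]
eef_rot: [0.669, 0.743, -0.0, -0.001]
ft_force: [-1.9, -0.6, -4.5]
finger_gap: 0.0129
```

Call:
jog_arm(linear=[[0,0.0005,0],[0,0.001,0],[0,0.0015,0],[0,0.002,0],[0,0.002,0],[0,0.002,0]], twist=[0,0,0,0,0,0])

```text
time_s: 7.1
ee_pos: [0.5769, -0.196, 0.2098]
eef_rot: [0.669, 0.743, -0.0, -0.0]
ft_force: [-2.4, -0.0, -2.8]
finger_gap: 0.013
```

Call:
jog_arm(linear=[[0,0.0005,0],[0,0.001,0],[0,0.0015,0],[0,0.002,0],[0,0.002,0],[0,0.002,0]], twist=[0,0,0,0,0,0])

```text
time_s: 7.6
ee_pos: [0.579, -0.1958, 0.2098]
eef_rot: [0.669, 0.743, -0.0, -0.0]
ft_force: [-3.4, 0.3, -1.5]
finger_gap: 0.0129
```

Call:
jog_arm(linear=[[0,0.0005,0],[0,0.001,0],[0,0.0015,0],[0,0.0015,0],[0,0.0015,0]], twist=[0,0,0,0,0])

```text
time_s: 8.02
ee_pos: [0.5805, -0.1956, 0.2098]
eef_rot: [0.669, 0.743, -0.0, -0.0]
ft_force: [-2.7, -0.2, -2.1]
finger_gap: 0.0129
```

Call:
jog_arm(linear=[[0,0.0005,0],[0,0.001,0],[0,0.001,0],[0,0.001,0]], twist=[0,0,0,0])

```text
time_s: 8.35
ee_pos: [0.5815, -0.1956, 0.2098]
eef_rot: [0.669, 0.743, -0.0, -0.0]
ft_force: [-3.0, -0.8, -1.6]
finger_gap: 0.0127
```

Call:
jog_arm(linear=[[0,0,-0.0004],[0,0,-0.0008],[0,0,-0.0008]], twist=[0,0,0])

```text
time_s: 8.6
ee_pos: [0.581, -0.1955, 0.21]
eef_rot: [0.669, 0.743, -0.0, -0.0]
ft_force: [-2.9, -1.3, -5.2]
finger_gap: 0.0127
```

Call:
jog_arm(linear=[[0,0.0005,0],[0,0.001,0],[0,0.001,0],[0,0.001,0]], twist=[0,0,0,0])

```text
time_s: 8.93
ee_pos: [0.5822, -0.1953, 0.2103]
eef_rot: [0.669, 0.743, -0.0, -0.0]
ft_force: [-3.6, -1.3, -6.0]
finger_gap: 0.0131
```

Call:
jog_arm(linear=[[0,0.0005,0],[0,0.001,0],[0,0.001,0],[0,0.001,0]], twist=[0,0,0,0])

```text
time_s: 9.27
ee_pos: [0.5826, -0.1953, 0.2104]
eef_rot: [0.669, 0.743, -0.0, -0.001]
ft_force: [-5.8, -1.1, -4.3]
finger_gap: 0.0131
```

Call:
jog_arm(linear=[[0,0.0004,0],[0,0.0004,0],[0,0.0004,0]], twist=[0,0,0])

```text
time_s: 9.52
ee_pos: [0.5827, -0.1953, 0.2104]
eef_rot: [0.669, 0.743, -0.001, -0.001]
ft_force: [-6.5, -1.8, -4.1]
finger_gap: 0.0132
```

```bash
python3 snap.py wrist wrist5
python3 go.py 0.570 -0.1957 .208 6.0; python3 -c "
import cv2;p=cv2.imread('pics/wrist5.png');cv2.imwrite('pics/w5c.png',cv2.resize(p[110:260,190:330],None,fx=4,fy=4,interpolation=cv2.INTER_CUBIC))"
```

```text
t 9.57 ee [ 0.5827 -0.1953  0.2103] tooly yaw 6.0 z [-2.4e-03  4.0e-04 -1.0e+00] F [-5.98 -0.74 -4.79] gap 0.0129
linear [ 0.0009 -0.0127  0.0024] twist 1.829079380194056e-05
```

View pics/w5c.png

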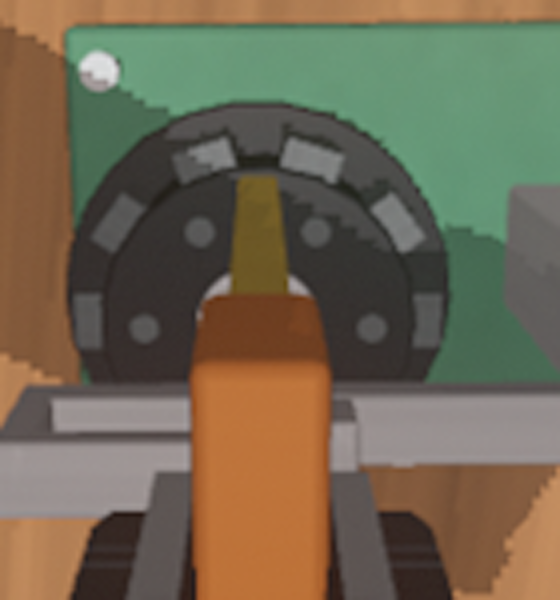

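At the stop: ee x stays at 0.5827 while Fx rises to about −6 N. I'll hold that press and raise in small steps, watching Fz.

Call:
jog_arm(linear=[[0,0,-0.0007],[0,0,-0.0014],[0,0,-0.002],[0,0,-0.002]], twist=[0,0,0,0])

```text
time_s: 9.9
ee_pos: [0.5827, -0.1951, 0.212]
eef_rot: [0.669, 0.743, -0.001, -0.001]
ft_force: [-5.9, -0.4, -5.6]
finger_gap: 0.0131
```

Call:
jog_arm(linear=[[0,0,-0.0007],[0,0,-0.0014],[0,0,-0.002],[0,0,-0.002]], twist=[0,0,0,0])

```text
time_s: 10.23
ee_pos: [0.5827, -0.195, 0.214]
eef_rot: [0.669, 0.743, -0.001, -0.001]
ft_force: [-5.7, 0.2, -6.2]
finger_gap: 0.0132
```

Call:
jog_arm(linear=[[0,0,-0.0005],[0,0,-0.001],[0,0,-0.0015],[0,0,-0.0015]], twist=[0,0,0,0])

```text
time_s: 10.57
ee_pos: [0.5827, -0.1951, 0.2155]
eef_rot: [0.669, 0.743, -0.001, -0.001]
ft_force: [-5.7, -0.5, -6.4]
finger_gap: 0.0128
```

Call:
jog_arm(linear=[[0,0,-0.0007],[0,0,-0.0014],[0,0,-0.002],[0,0,-0.002]], twist=[0,0,0,0])

```text
time_s: 10.9
ee_pos: [0.5827, -0.1951, 0.2176]
eef_rot: [0.669, 0.743, -0.001, -0.001]
ft_force: [-5.9, -0.2, -5.9]
finger_gap: 0.0129
```

Call:
jog_arm(linear=[[0,0,-0.0007],[0,0,-0.0014],[0,0,-0.002],[0,0,-0.002]], twist=[0,0,0,0])

```text
time_s: 11.23
ee_pos: [0.5827, -0.1952, 0.2196]
eef_rot: [0.669, 0.743, -0.001, -0.001]
ft_force: [-6.2, -1.4, -6.4]
finger_gap: 0.013
```

Call:
jog_arm(linear=[[0,0,-0.0008],[0,0,-0.0016],[0,0,-0.0024],[0,0,-0.0032],[0,0,-0.004],[0,0,-0.004]], twist=[0,0,0,0,0,0])

```text
time_s: 11.73
ee_pos: [0.5827, -0.1952, 0.2236]
eef_rot: [0.669, 0.743, -0.001, -0.001]
ft_force: [-5.7, -0.9, -4.8]
finger_gap: 0.0128
```

Call:
jog_arm(linear=[[0,0,-0.0008],[0,0,-0.0016],[0,0,-0.0024],[0,0,-0.0032],[0,0,-0.004],[0,0,-0.004]], twist=[0,0,0,0,0,0])

```text
time_s: 12.23
ee_pos: [0.5828, -0.1951, 0.2276]
eef_rot: [0.669, 0.743, -0.001, -0.001]
ft_force: [-4.5, -0.8, -5.8]
finger_gap: 0.0133
```

Call:
jog_arm(linear=[[0,0,-0.001],[0,0,-0.003],[0,0,-0.005],[0,0,-0.007],[0,0,-0.009],[0,0,-0.011],[0,0,-0.012],[0,0,-0.0125],[0,0,-0.0125]], twist=[0,0,0,0,0,0,0,0,0])

```text
time_s: 12.98
ee_pos: [0.584, -0.1953, 0.2408]
eef_rot: [0.669, 0.743, 0.0, 0.0]
ft_force: [0.7, -0.9, -3.4]
finger_gap: 0.013
```

```bash
python3 snap.py scene s6
python3 go.py 0.592 0.15 .30 6.0;  python3 -c "
import cv2;p=cv2.imread('pics/s6.png');cv2.imwrite('pics/s6c.png',cv2.resize(p[130:290,150:310],None,fx=3.7,fy=3.7,interpolation=cv2.INTER_CUBIC))"
```

```text
t 13.03 ee [ 0.5839 -0.1952  0.2406] tooly yaw 6.02 z [ 2.e-04  0.e+00 -1.e+00] F [ 0.11 -0.05 -3.98] gap 0.0127
linear [ 0.3425  0.0442 -0.0594] twist 0.0002657646774837449
```

View pics/s6c.png

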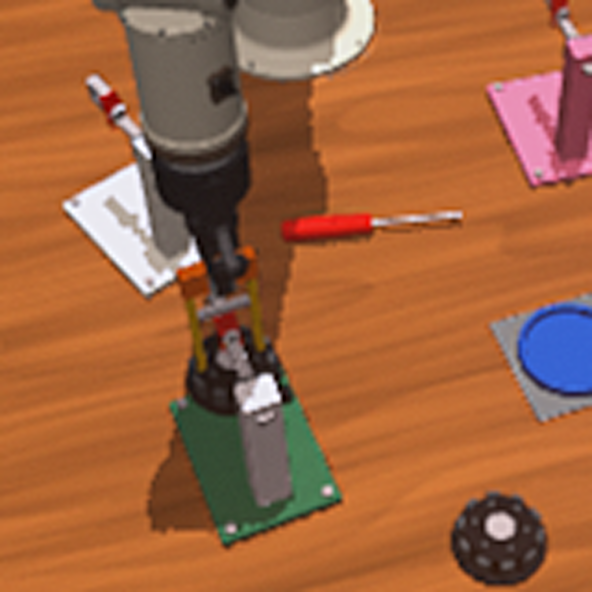

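Clear of the barb, with Fx back to about 0. Before withdrawing along −x I'll check clearance to the white stand.

```bash
python3 - <<'E'
from h import *
p,d,W,K,R,t=load("scene0.npz")
m=np.zeros(d.shape,bool);m[145:212,165:222]=1
X=W[m&(d>0)]
for lo,hi in((.02,.06),(.06,.12),(.12,.3)):
    Q=X[(X[:,2]>lo)&(X[:,2]<hi)]
    Q=Q[Q[:,0]<.55]
    print(lo,len(Q),np.percentile(Q,[1,50,99],axis=0).round(3))
p,d,W,K,R,t=load("top0.npz")
m=np.zeros(d.shape,bool);m[225:300,295:362]=1
X=W[m&(d>0)]
for lo,hi in((.005,.02),(.02,.09),(.09,.3)):
    Q=X[(X[:,2]>lo)&(X[:,2]<hi)];print(lo,len(Q),np.percentile(Q,[1,50,99],axis=0).round(3))
E
```

```text
0.02 72 [[ 0.334 -0.238  0.021]
 [ 0.353 -0.218  0.04 ]
 [ 0.361 -0.197  0.059]]
0.06 117 [[ 0.334 -0.237  0.061]
 [ 0.352 -0.218  0.091]
 [ 0.362 -0.197  0.12 ]]
0.12 273 [[ 0.239 -0.266  0.122]
 [ 0.338 -0.228  0.163]
 [ 0.363 -0.191  0.182]]
0.005 1513 [[ 0.196 -0.32   0.005]
 [ 0.283 -0.227  0.012]
 [ 0.389 -0.152  0.018]]
0.02 40 [[ 0.217 -0.272  0.021]
 [ 0.332 -0.201  0.052]
 [ 0.353 -0.195  0.083]]
0.09 416 [[ 0.234 -0.263  0.105]
 [ 0.319 -0.227  0.171]
 [ 0.358 -0.189  0.184]]
```

Call:
jog_arm(linear=[[0,-0.003,0],[0,-0.009,0],[0,-0.017,0],[0,-0.026,0],[0,-0.036,0],[0,-0.046,0],[0,-0.056,0],[0,-0.066,0],[0,-0.076,0],[0,-0.086,0],[0,-0.095,0],[0,-0.103,0],[0,-0.109,0],[0,-0.112,0],[0,-0.112,0]], twist=[0,0,0,0,0,0,0,0,0,0,0,0,0,0,0])

```text
time_s: 14.28
ee_pos: [0.4719, -0.2072, 0.2406]
eef_rot: [0.669, 0.743, 0.0, -0.0]
ft_force: [0.2, -0.4, -4.2]
finger_gap: 0.0133
```

```bash
python3 snap.py scene s7
python3 go.py 0.50 0.0 .28 6.0;  python3 -c "
import cv2;p=cv2.imread('pics/s7.png');cv2.imwrite('pics/s7c.png',cv2.resize(p[130:290,150:310],None,fx=3.7,fy=3.7,interpolation=cv2.INTER_CUBIC))"
```

```text
t 14.33 ee [ 0.4725 -0.207   0.2407] tooly yaw 6.01 z [ 5.e-04 -0.e+00 -1.e+00] F [-0.04  0.41 -3.9 ] gap 0.0128
linear [ 0.203   0.049  -0.0392] twist 0.00018875905491581578
```

View pics/s7c.png

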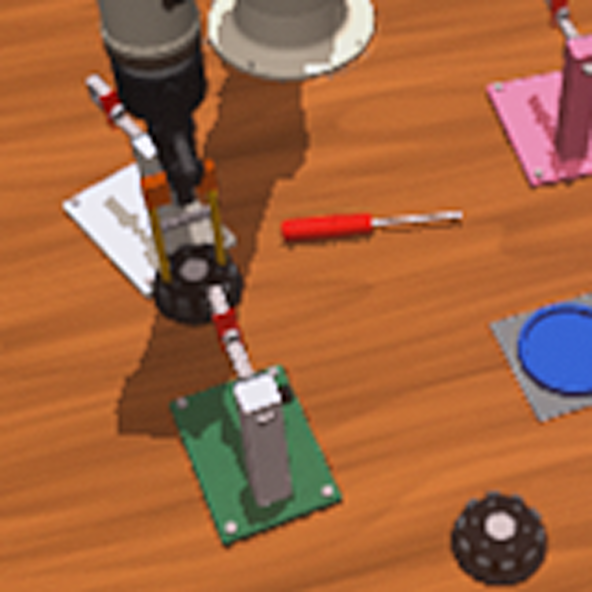

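The rung is off the hook and the hub clear of the stand. Heading toward the nest, with a stop short of it for a close wrist view.

```bash
python3 go.py 0.585 0.04 .27 6.0
```

```text
t 14.33 ee [ 0.4725 -0.207   0.2407] tooly yaw 6.01 z [ 5.e-04 -0.e+00 -1.e+00] F [-0.04  0.41 -3.9 ] gap 0.0128
linear [ 0.2339  0.1377 -0.0292] twist 0.00018875905491581578
```

Call:
jog_arm(linear=[[0.003,0,-0.002],[0.01,0,-0.005],[0.02,0,-0.01],[0.033,0.003,-0.015],[0.048,0.008,-0.02],[0.063,0.015,-0.025],[0.08,0.025,-0.03],[0.097,0.036,-0.03],[0.114,0.047,-0.03],[0.131,0.06,-0.03],[0.148,0.074,-0.03],[0.165,0.088,-0.03],[0.182,0.102,-0.03],[0.198,0.115,-0.03],[0.212,0.125,-0.03],[0.223,0.132,-0.03],[0.23,0.136,-0.03],[0.234,0.138,-0.03],[0.234,0.138,-0.03],[0.234,0.138,-0.03]], twist=[0,0,0,0,0,0,0,0,0,0,0,0,0,0,0,0,0,0,0,0])

```text
time_s: 16.0
ee_pos: [0.5847, 0.0394, 0.2706]
eef_rot: [0.669, 0.743, -0.0, 0.0]
ft_force: [-0.9, -0.2, -3.9]
finger_gap: 0.0132
```

```bash
python3 snap.py wrist w8;python3 snap.py top t8; python3 go.py 0.592 0.149 .24 6.0
```

```text
t 16.1 ee [0.5848 0.0388 0.2706] tooly yaw 5.91 z [-3.e-04 -6.e-04 -1.e+00] F [ 0.32 -0.66 -4.51] gap 0.0135
linear [0.1089 0.0185 0.0306] twist -0.0015287934044969024
```

View pics/w8.png

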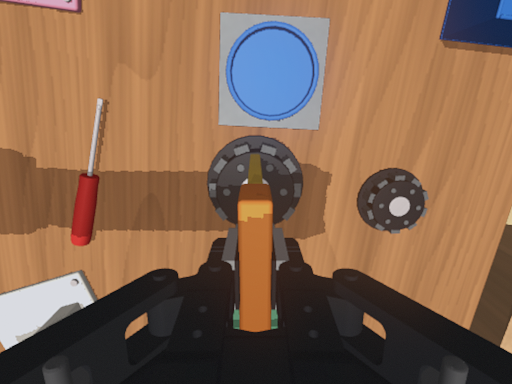

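View pics/t8.png

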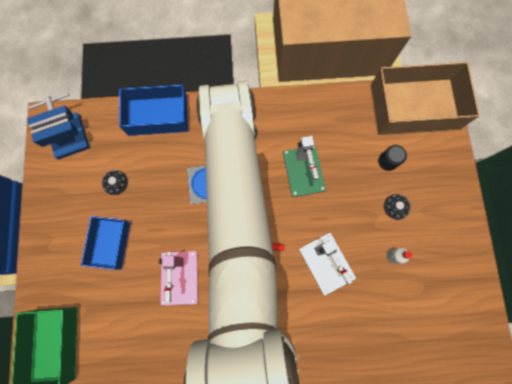

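The wrist view shows the nest at (272,70), the carried hub at (255,183) and another loose hub at (392,200). Next I'll fit the nest and the hub flange in the same frame.

```bash
python3 - <<'E'
from h import *
from scipy.optimize import least_squares
p,d,W,K,R,t=load("w8.npz")
hsv=cv2.cvtColor(p,cv2.COLOR_RGB2HSV).astype(int);h,s,v=[hsv[...,i] for i in range(3)]
def fit(P,r0=None):
    f=lambda q:np.hypot(P[:,0]-q[0],P[:,1]-q[1])-q[2]
    r=least_squares(f,[*P[:,:2].mean(0),r0],loss='soft_l1',f_scale=.001);return r.x.round(4),np.abs(r.fun).mean().round(5)
m=(h>98)&(h<125)&(s>110);m[135:]=0;m[:,:215]=0;m[:,335:]=0
# outer contour -> intersect with plane: outline top rim z=.016 (upper camera)
c=max(cv2.findContours(m.astype(np.uint8),cv2.RETR_EXTERNAL,cv2.CHAIN_APPROX_NONE)[0],key=cv2.contourArea)[:,0]
def ray(uv,z):
    D=np.c_[(uv[:,0]-K[0,2])/K[0,0],(uv[:,1]-K[1,2])/K[1,1],np.ones(len(uv))]@R; C=-R.T@t
    return C+D*((z-C[2])/D[:,2])[:,None]
print("nest rim",fit(ray(c,.016),.056))
P=W[m];F=P[abs(P[:,2]-.006)<.003];print("floor pts",len(F),F[:,2].mean(),cv2.minEnclosingCircle((F[:,:2]*1000).astype(np.float32)))
g=(s<60)&(abs(W[...,2])<.005);g[140:]=0;g[:,215:]&=True;g[:,:212]=0;g[:,335:]=0
r=cv2.minAreaRect((W[g][:,:2]*1000).astype(np.float32));print("pad",r)
# hub
H=np.zeros(d.shape,bool);H[130:235,200:310]=1
Z=W[...,2]
q=H&(Z>.10)&(Z<.17);print("hub z",np.percentile(W[q][:,2],[2,25,50,75,98]).round(4))
f=H&(Z>.115)&(Z<.14)
for lo,hi in((.115,.133),(.143,.16)):
    f=H&(Z>lo)&(Z<hi);
    cc=cv2.findContours(f.astype(np.uint8),cv2.RETR_EXTERNAL,cv2.CHAIN_APPROX_NONE)[0]
    c=max(cc,key=cv2.contourArea)[:,0];c=c[c[:,1]<180]
    print(lo,np.median(W[f][:,2]),fit(W[c[:,1],c[:,0]],.045), fit(ray(c,np.median(W[f][:,2])),.045))
E
```

```text
nest rim (array([0.5944, 0.1514, 0.0547]), np.float64(0.00029))
floor pts 5450 0.007338264468174642 ((597.0497436523438, 155.0233154296875), 54.871337890625)
pad ((595.1954345703125, 144.28594970703125), (131.0306854248047, 146.23255920410156), 3.001378297805786)
hub z [0.129  0.1333 0.1532 0.1542 0.1571]
0.115 0.13009080348081545 (array([0.5851, 0.0396, 0.0412]), np.float64(0.00332)) (array([0.5851, 0.0397, 0.0412]), np.float64(0.00335))
0.143 0.153790018842672 (array([0.5863, 0.0293, 0.0437]), np.float64(0.00523)) (array([0.5861, 0.0317, 0.0422]), np.float64(0.00543))
```

```bash
python3 - <<'E'
from h import *
from scipy.optimize import least_squares
p,d,W,K,R,t=load("w8.npz")
def ray(uv,z):
    D=np.c_[(uv[:,0]-K[0,2])/K[0,0],(uv[:,1]-K[1,2])/K[1,1],np.ones(len(uv))]@R; C=-R.T@t
    return C+D*((z-C[2])/D[:,2])[:,None]
def fit(P,r0,fixed):
    f=lambda q:np.hypot(P[:,0]-q[0],P[:,1]-q[1])-(r0 if fixed else q[2])
    r=least_squares(f,[*P[:,:2].mean(0),r0],loss='soft_l1',f_scale=.0007);return r.x.round(4),np.abs(r.fun).mean().round(5)
H=np.zeros(d.shape,np.uint8);H[125:235,195:315]=1
m=(H>0)&(W[...,2]>.11)&(W[...,2]<.2)
c=max(cv2.findContours(m.astype(np.uint8),0,cv2.CHAIN_APPROX_NONE)[0],key=cv2.contourArea)[:,0]
print(c.min(0),c.max(0))
for vmax in (170,190,205):
    k=c[c[:,1]<vmax];k=k[(k[:,0]>196)&(k[:,0]<313)]
    print(vmax,len(k),fit(ray(k,.129),.045,0),fit(ray(k,.129),.045,1))
# nest via depth: rim mask
z=W[...,2];m=(z>.0105)&(z<.03);m[:5]=0;m[132:]=0;m[:,:215]=0;m[:,335:]=0
c=max(cv2.findContours(m.astype(np.uint8),0,cv2.CHAIN_APPROX_NONE)[0],key=cv2.contourArea)[:,0]
print("rim depth",len(c),c.min(0),c.max(0),fit(ray(c,.016),.056,0),fit(ray(c,.016),.056,1))
hsv=cv2.cvtColor(p,cv2.COLOR_RGB2HSV).astype(int)
b=(hsv[...,0]>98)&(hsv[...,0]<125)&(hsv[...,1]>70);b[132:]=0;b[:,:215]=0;b[:,335:]=0
c=max(cv2.findContours(b.astype(np.uint8),0,cv2.CHAIN_APPROX_NONE)[0],key=cv2.contourArea)[:,0]
print("rim colour",fit(ray(c,.016),.056,0),c.min(0),c.max(0))
p,d,W,K,R,t=load("top0.npz")
hsv=cv2.cvtColor(p,cv2.COLOR_RGB2HSV).astype(int)
b=(hsv[...,0]>98)&(hsv[...,0]<125)&(hsv[...,1]>90);b[:155]=0;b[210:]=0;b[:,:180]=0;b[:,235:]=0
c=max(cv2.findContours(b.astype(np.uint8),0,cv2.CHAIN_APPROX_NONE)[0],key=cv2.contourArea)[:,0]
print("top rim",fit(ray(c,.016),.056,0))
E
```

```text
[207 136] [302 227]
170 131 (array([0.5852, 0.0397, 0.0444]), np.float64(0.00454)) (array([0.5852, 0.039 , 0.045 ]), np.float64(0.00458))
190 218 (array([0.5827, 0.0618, 0.0273]), np.float64(0.01036)) (array([0.5852, 0.0386, 0.045 ]), np.float64(0.01006))
205 279 (array([0.584 , 0.051 , 0.0349]), np.float64(0.0104)) (array([0.5852, 0.0391, 0.045 ]), np.float64(0.01068))
rim depth 273 [225  21] [317 120] (array([0.5939, 0.1508, 0.0552]), np.float64(0.0003)) (array([0.5939, 0.1507, 0.056 ]), np.float64(0.00085))
rim colour (array([0.5944, 0.1514, 0.0551]), np.float64(0.00028)) [226  21] [318 120]
top rim (array([0.5919, 0.1494, 0.0547]), np.float64(0.0008))
```

Hub-to-nest offset in the same frame puts the TCP target at about (0.5937, 0.1508). I'll go to a low hover and check again.

```bash
python3 go.py 0.5937 0.1508 .178 6.0
```

```text
t 16.1 ee [0.5848 0.0388 0.2706] tooly yaw 5.91 z [-3.e-04 -6.e-04 -1.e+00] F [ 0.32 -0.66 -4.51] gap 0.0135
linear [0.1106 0.0204 0.0926] twist -0.0015287934044969024
```

Call:
jog_arm(linear=[[0.005,0.001,0],[0.015,0.003,0],[0.03,0.005,0],[0.047,0.008,0],[0.064,0.012,0.004],[0.08,0.015,0.01],[0.093,0.017,0.018],[0.103,0.019,0.028],[0.109,0.02,0.039],[0.1105,0.0204,0.05],[0.1105,0.0204,0.061],[0.1105,0.0204,0.071],[0.1105,0.0204,0.08],[0.1105,0.0204,0.087],[0.1105,0.0204,0.091],[0.1105,0.0204,0.0925],[0.1105,0.0204,0.0925],[0.1105,0.0204,0.0925]], twist=[0,0,0,0,0,0,0,0,0,0,0,0,0,0,0,0,0,0])

```text
time_s: 17.6
ee_pos: [0.5943, 0.1522, 0.1786]
eef_rot: [0.669, 0.743, 0.0, 0.0]
ft_force: [-0.0, 0.7, -4.2]
finger_gap: 0.0129
```

```bash
python3 snap.py wrist w9;python3 snap.py scene s9; python3 go.py 0.5937 0.1508 .154 6.0
python3 -c "
import cv2;p=cv2.imread('pics/w9.png')[100:240,180:330];q=cv2.imread('pics/s9.png')[150:270,250:378]
cv2.imwrite('pics/c9.png',cv2.hconcat([cv2.resize(p,(400,373)),cv2.resize(q,(398,373))]))"
```

```text
t 17.7 ee [0.5944 0.1523 0.1788] tooly yaw 6.01 z [ 1.2e-03  5.0e-04 -1.0e+00] F [ 0.15 -0.09 -4.02] gap 0.0132
linear [-0.0015 -0.0009  0.0248] twist 0.0002038594077185439
```

View pics/c9.png

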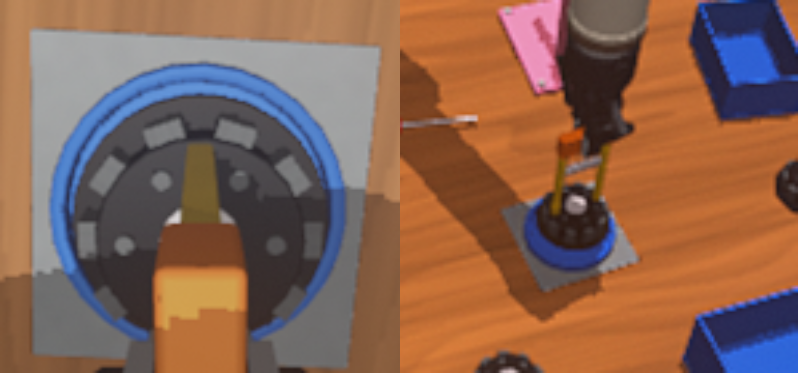

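```bash
cat > fit.py <<'E'
import sys
from h import *
from scipy.optimize import least_squares
n,zf=sys.argv[1],float(sys.argv[2])
p,d,W,K,R,t=load(n)
def ray(uv,z):
    D=np.c_[(uv[:,0]-K[0,2])/K[0,0],(uv[:,1]-K[1,2])/K[1,1],np.ones(len(uv))]@R; C=-R.T@t
    return C+D*((z-C[2])/D[:,2])[:,None]
def fit(P,r0,fixed):
    f=lambda q:np.hypot(P[:,0]-q[0],P[:,1]-q[1])-(r0 if fixed else q[2])
    r=least_squares(f,[*P[:,:2].mean(0),r0],loss='soft_l1',f_scale=.0007);return r.x.round(4),np.median(np.abs(r.fun)).round(5)
hsv=cv2.cvtColor(p,cv2.COLOR_RGB2HSV).astype(int)
b=(hsv[...,0]>98)&(hsv[...,0]<125)&(hsv[...,1]>90)&(W[...,2]<.03)
V,U=np.mgrid[:384,:512]; b&=(V>105)&(V<215)&(U>185)&(U<325)
# per-column topmost and per-row extreme blue = outer edge
pts=[]
for v in range(135,205):
    u=np.where(b[v])[0]
    if len(u): pts+= [(u[0]-.5,v),(u[-1]+.5,v)]
for u in range(205,305):
    v=np.where(b[:,u])[0]
    if len(v): pts.append((u,v[0]-.5))
pts=np.array(pts,float)
print("nest",len(pts),fit(ray(pts,.016),.056,0),fit(ray(pts,.016),.056,1))
# inner hub: dark non-blue boundary inside the blue
k=[]
for v in range(140,200):
    u=np.where(b[v])[0]
    if len(u):
        l=u[u<255];r=u[u>255]
        if len(l):k.append((l[-1]+.5,v))
        if len(r):k.append((r[0]-.5,v))
for u in range(225,285):
    v=np.where(b[:,u])[0];v=v[v<165]
    if len(v):k.append((u,v[-1]+.5))
k=np.array(k,float)
print("hub",len(k),fit(ray(k,zf),.045,0),fit(ray(k,zf),.045,1))
E
python3 fit.py w9.npz .037
```

```text
nest 240 (array([0.5943, 0.1516, 0.0553]), np.float64(0.00022)) (array([0.5945, 0.1508, 0.056 ]), np.float64(0.00038))
hub 180 (array([0.595 , 0.1528, 0.045 ]), np.float64(0.00021)) (array([0.595 , 0.1528, 0.045 ]), np.float64(0.00021))
```

Nest at (594.4, 151.2), hub at (595.0, 152.8): I'll correct by that and descend to about 2.5 mm above the floor.

Call:
jog_arm(linear=[[-0.001,-0.0005,0.001],[-0.0015,-0.0008,0.003],[-0.0015,-0.0008,0.006],[-0.0015,-0.0008,0.009],[-0.0015,-0.0008,0.012],[-0.0015,-0.0008,0.015],[-0.0015,-0.0008,0.018],[-0.0015,-0.0008,0.02],[-0.0015,-0.0008,0.0215],[-0.0015,-0.0008,0.0225],[-0.0015,-0.0008,0.0225],[-0.0015,-0.0008,0.0225]], twist=[0,0,0,0,0,0,0,0,0,0,0,0])

```text
time_s: 18.7
ee_pos: [0.5933, 0.1507, 0.1556]
eef_rot: [0.669, 0.743, 0.0, 0.0]
ft_force: [1.0, -0.5, -3.5]
finger_gap: 0.0131
```

```bash
python3 snap.py wrist w10; python3 go.py 0.5937 0.1508 .1536 6.0;python3 fit.py w10.npz .0145
```

```text
t 18.75 ee [0.5933 0.1507 0.1557] tooly yaw 6.02 z [ 2.e-04  1.e-04 -1.e+00] F [ 0.34 -0.15 -3.9 ] gap 0.0128
linear [0.0001 0.0004 0.0021] twist 0.00036059410637824334
nest 240 (array([0.5944, 0.1516, 0.0553]), np.float64(0.00021)) (array([0.5945, 0.1508, 0.056 ]), np.float64(0.00035))
hub 180 (array([0.5941, 0.1519, 0.0443]), np.float64(0.00021)) (array([0.5941, 0.1511, 0.045 ]), np.float64(0.00036))
```

View pics/w10.png

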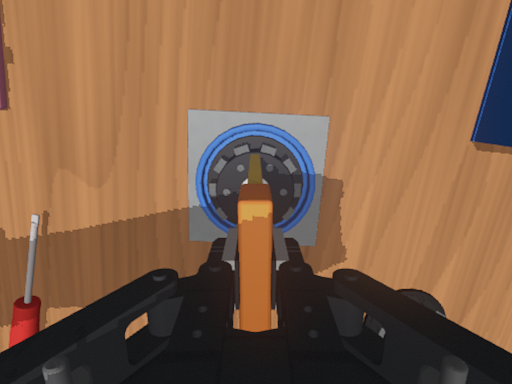

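The flange is inside the rim and concentric within 0.5 mm, at (255,183). Last 2 mm in small steps, watching Fz.

Call:
jog_arm(linear=[[0,0,0.0005],[0,0,0.001],[0,0,0.0014],[0,0,0.0014]], twist=[0,0,0,0])

```text
time_s: 19.08
ee_pos: [0.5932, 0.1506, 0.1541]
eef_rot: [0.669, 0.743, -0.0, -0.0]
ft_force: [0.3, 0.5, -4.1]
finger_gap: 0.0132
```

Call:
jog_arm(linear=[[0,0,0.0003],[0,0,0.0006],[0,0,0.0006]], twist=[0,0,0])

```text
time_s: 19.33
ee_pos: [0.5933, 0.1507, 0.1538]
eef_rot: [0.669, 0.743, 0.0, 0.0]
ft_force: [-0.6, 1.2, -1.2]
finger_gap: 0.0129
```

Call:
jog_arm(linear=[[0,0,0.0002],[0,0,0.0004],[0,0,0.0004]], twist=[0,0,0])

```text
time_s: 19.58
ee_pos: [0.5933, 0.1508, 0.1538]
eef_rot: [0.669, 0.743, 0.0, 0.0]
ft_force: [-2.6, 0.4, 2.1]
finger_gap: 0.013
```

Call:
jog_arm(linear=[[0,0,0],[0,0,0],[0,0,0]], twist=[0,0,0], squeeze=20)

```text
time_s: 19.83
ee_pos: [0.5934, 0.1509, 0.1538]
eef_rot: [0.669, 0.743, 0.0, 0.0]
ft_force: [-2.6, 0.2, 5.1]
finger_gap: 0.013
```

Call:
jog_arm(linear=[[0,0,0],[0,0,0],[0,0,0],[0,0,0],[0,0,0]], twist=[0,0,0,0,0], fingers=0.0)

```text
time_s: 20.25
ee_pos: [0.5934, 0.1506, 0.1531]
eef_rot: [0.669, 0.743, 0.0, 0.0]
ft_force: [0.9, 0.4, 0.3]
finger_gap: 0.0422
```

```bash
python3 snap.py wrist w11; python3 go.py 0.5937 0.1508 .1536 6.0;python3 fit.py w11.npz .012
```

```text
t 20.3 ee [0.5933 0.1506 0.153 ] tooly yaw 6.01 z [ 0.e+00 -1.e-04 -1.e+00] F [-0.16  0.04 -0.19] gap 0.0427
linear [ 0.0002  0.0004 -0.0006] twist 0.00024072457103609145
nest 240 (array([0.5945, 0.1514, 0.0555]), np.float64(0.00022)) (array([0.5945, 0.1508, 0.056 ]), np.float64(0.00032))
hub 180 (array([0.5943, 0.1519, 0.0444]), np.float64(0.00022)) (array([0.5944, 0.1512, 0.045 ]), np.float64(0.00034))
```

View pics/w11.png

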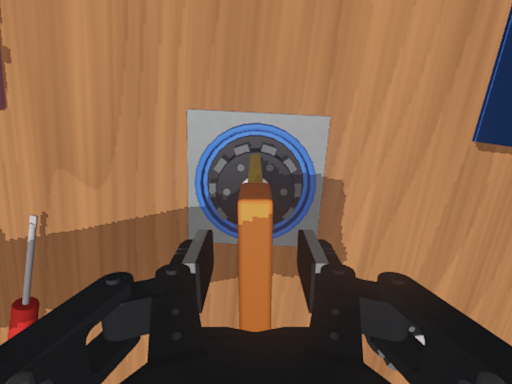

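The pads are clear on both sides of the handle (255,260) and the hub is centred. Retreating straight up.

Call:
jog_arm(linear=[[0,0,-0.003],[0,0,-0.01],[0,0,-0.02],[0,0,-0.035],[0,0,-0.05],[0,0,-0.07],[0,0,-0.09],[0,0,-0.11],[0,0,-0.13],[0,0,-0.145],[0,0,-0.15],[0,0,-0.15],[0,0,-0.15]], twist=[0,0,0,0,0,0,0,0,0,0,0,0,0])

```text
time_s: 21.38
ee_pos: [0.5931, 0.1507, 0.3032]
eef_rot: [0.669, 0.743, 0.0, 0.0]
ft_force: [0.6, -0.0, -0.4]
finger_gap: 0.0426
```

```bash
python3 snap.py wrist w12;python3 snap.py scene s12; python3 go.py 0.5937 0.1508 .1536 6.0
python3 - <<'E'
from h import *
p,d,W,K,R,t=load("w12.npz")
hsv=cv2.cvtColor(p,cv2.COLOR_RGB2HSV).astype(int)
m=(hsv[...,0]>5)&(hsv[...,0]<26)&(hsv[...,1]>120)&(W[...,2]>.15)&(W[...,2]<.2)
P=W[m];print("handle top",len(P),np.percentile(P,[2,50,98],axis=0).round(4))
A=np.c_[P[:,:2]-P[:,:2].mean(0),np.ones(len(P))];T=P[:,2]>np.median(P[:,2])-.004;print("slope",np.linalg.lstsq(A[T],P[T,2],rcond=None)[0].round(4))
V,U=np.mgrid[:384,:512]
q=(W[...,2]>.028)&(W[...,2]<.045)&(np.hypot(W[...,0]-.594,W[...,1]-.151)<.042)
P=W[q];A=np.c_[P[:,:2]-P[:,:2].mean(0),np.ones(len(P))];print("hub top",len(P),np.linalg.lstsq(A,P[:,2],rcond=None)[0].round(4))
a=cv2.imread('pics/w12.png');b=cv2.imread('pics/s12.png');cv2.imwrite('pics/c12.png',cv2.hconcat([cv2.resize(a,(400,300)),cv2.resize(b,(400,300))]))
E
```

```text
t 21.48 ee [0.5925 0.1505 0.3019] tooly yaw 6.02 z [-2.1e-03 -6.0e-04 -1.0e+00] F [ 1.54 -0.62  0.1 ] gap 0.0426
linear [0.0002 0.0015 0.1483] twist 0.000325147468355945
handle top 1155 [[0.5857 0.12   0.1598]
 [0.5938 0.1544 0.175 ]
 [0.6023 0.1852 0.1765]]
slope [-0.0114 -0.0017  0.175 ]
hub top 1673 [-0.0009 -0.0073  0.0367]
```

View pics/c12.png

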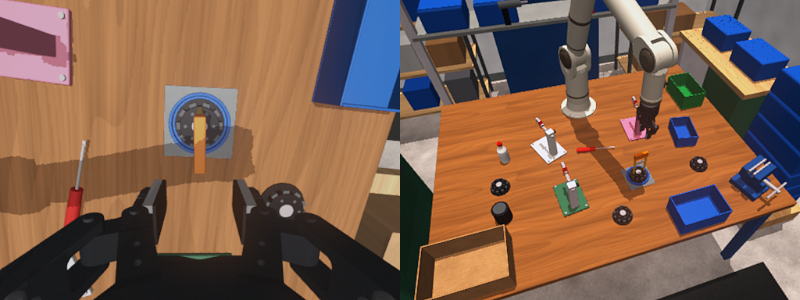

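The hub stands upright in the nest: handle top at 175 mm (174 expected), hub top at 36.7 mm (36 expected) and level. Everything else is where it was, so I'm handing in.

```bash
python3 -c "
from bench import order;print(order.close_job())"
```

```text
the job is handed in; nothing more can be done
None
```

The clutch hub is off the hook, sitting flat in the round blue nest and released. I handed the job in at about 21.5 s, and no verdict was reported.

- **Unhooking:** I gripped the handle from above and felt for the keeper. It reached its hard stop about 13 mm from the start, so the slide sat about 5 mm toward −x. I kept the keeper pressed at about 6 N while the rung rose past the barb, and nothing caught. After raising about 33 mm in all, I left about 98 mm toward −x before going higher. The force readings during this stayed at or below about 6.5 N per axis; they were taken at the end of each small step, so brief peaks in between were not seen.
- **Placing:** The wrist camera put the flange within about 0.5 mm of the nest centre before and after release. The hub touched down with only a few newtons of force.
- **Last checks:**
  - The hub top measured 36.7 mm (36 expected) and the handle top 175 mm (174 expected). The hub top was level to within 0.5°.
  - The fingers are clear of everything, and the final scene picture shows nothing else moved.
- **Disagreement:** The top and wrist cameras differed by about 2 mm on the nest's position, roughly the calibration error. I used the wrist camera's measurement of the hub relative to the nest.

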